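# Counterbalance a loaded centrifuge bucket

### The job

The loaded centrifuge bucket on the balance has to be matched before its run. Add whichever weights it needs from the wooden tray to the empty pan and push the sliding rider along its bar until the beam stays level with hands off; leave the bucket alone and any weights you do not need standing upright on the tray. Be gentle with the balance: set weights down softly, push the rider without pinching it, never load any part of the balance with more than about 15 N, and do not disturb the other things on the bench.

Things in the scene. Friction and masses are not known exactly. Their poses are not given: they have to be found in the camera images.
- balance: Two-pan balance, fixed; grey base 170 x 360 mm, 55 mm high, white pointer scale in the middle (top at 165 mm). Origin on the bench midway between the pans; the beam's pivot is 90 mm above it. Its y axis runs from the empty pan (-y side) to the bucket's pan (+y side); the rider bar is on its -x side, roughly facing the robot.
- beam (a joint): Beam angle, rad: 0 level, positive with the weights' pan low, stops at -0.12 and +0.12. Pans sit 130 mm either side of the pivot. A weak spring and damper: 1 g of imbalance tips it 0.0051 rad (over 24 g it rests on a stop) and it settles in about 1.5 s. Pressing the empty pan down just off the stop takes the missing weight (N / 9.81 = kg).
- rider (a joint): Rider's place on its bar, m: 0 in the middle, growing towards the weights' pan (balance's -y), stops at -0.055 and +0.055. Each 10 mm from 0 towards the weights' pan counts as 13.8 g more on that pan, the other way 13.8 g less. Slides at about 0.4 N and stays where left; the push is above the pivot and so tips the beam: judge level with nothing touching.
- rider_fin (a point): Point on the rider's upright fin, the part to push: dark steel plate 8 mm thick along the bar, 22 mm wide, its top 12 mm above this point, the rider's block (24 x 22 mm) beginning 28 mm below it. Rides 92 mm in front (balance's -x) of the pans' line, 130 mm above the bench when level.
- pan_weights_top (a point): Centre of the top face of the empty pan, on the balance's -y side: flat steel disc 100 mm across, 5 mm thick, 110 mm above the bench when level and 15.6 mm higher or lower at the stops. Keeps horizontal; its axes are those of the balance.
- pan_bucket_top (a point): Centre of the top face of the other pan (+y side), the same size, carrying the bucket.
- bucket_center (a point): Loaded centrifuge bucket, aluminium cup 62 mm across and 75 mm high with three capped tubes standing in it; point on its axis 36 mm above its foot. Its mass differs from run to run, 100 to 340 g. Do not touch.
- tray: Flat wooden tray 240 mm (its x) by 75 mm (its y), 6 mm thick, fixed; origin in the middle of its underside. The three weights stand on it in a row along its x, 80 mm apart, in any order.
- w300_center (a point): 300 g steel weight, the largest: body 37 mm across and 36 mm high, above it a neck and a 24 mm knob, 54 mm high in all; point on its axis half-way up (27 mm above its foot).
- w200_center (a point): 200 g steel weight: body 32 mm across and 30 mm high, neck and a 22 mm knob, 46 mm high in all; point half-way up (23 mm above its foot).
- w100_center (a point): 100 g steel weight, the smallest: body 25 mm across and 26 mm high, neck and an 18 mm knob, 40 mm high in all; point half-way up (20 mm above its foot).
- beaker: Glass beaker 60 mm across, 70 mm high, between tray and balance; origin under its middle. Leave alone.
- reagent: Amber bottle 56 mm across, 110 mm high. Leave alone.
- tube_rack: White tube rack 70 x 160 mm, 68 mm high with tubes, behind the balance. Leave alone.
- phone: Dark phone 155 x 75 x 9 mm lying flat. Leave alone.
- timer: White bench timer 50 x 65 x 28 mm. Leave alone.
- spare_bucket: Empty aluminium bucket 62 mm across, 72 mm high. Leave alone.
Mind the look-alikes: they are no part of the job. Leave any blue or purple look-alike of the part that bears bucket_center alone.

How it is judged:
At the end, for the whole second after the job is handed in: With the robot clear, the beam is level and at rest (within 0.015 rad, about 3 g); the bucket still stands upright on its pan, within 30 mm of the pan's middle; every weight stands upright either on the other pan's face (its axis within 50 mm of the pan's middle) or on the wooden tray (value of joint beam between -0.015 and 0.015 rad and velocity of joint beam between -0.02 and 0.02 rad/s and horizontal distance between bucket_center and pan_bucket_top below 0.03 m and angle between each of bucket_center, w300_center, w200_center, w100_center's own z axis and vertical below 0.1 rad and z of bucket_center in the frame of pan_bucket_top below 0.045 m and ((horizontal distance between w300_center and pan_weights_top below 0.05 m and z of w300_center in the frame of pan_weights_top between 0.021 and 0.033 m) or (x of w300_center in the frame of tray between -0.12 and 0.12 m and y of w300_center in the frame of tray between -0.0375 and 0.0375 m and z of w300_center in the frame of tray below 0.039 m)) and ((horizontal distance between w200_center and pan_weights_top below 0.05 m and z of w200_center in the frame of pan_weights_top between 0.017 and 0.029 m) or (x of w200_center in the frame of tray between -0.12 and 0.12 m and y of w200_center in the frame of tray between -0.0375 and 0.0375 m and z of w200_center in the frame of tray below 0.035 m)) and ((horizontal distance between w100_center and pan_weights_top below 0.05 m and z of w100_center in the frame of pan_weights_top between 0.014 and 0.026 m) or (x of w100_center in the frame of tray between -0.12 and 0.12 m and y of w100_center in the frame of tray between -0.0375 and 0.0375 m and z of w100_center in the frame of tray below 0.032 m))); the robot touches nothing.
It fails at once if the robot pushes on any part of the balance with more than 15 N (contact force between any of the arm, the fingers and balance above 15 N).
It fails at once if a weight is set or pressed on the balance with more than 15 N (contact force between any of w300, w200, w100 and balance above 15 N).
It fails at once if the robot touches the bucket on the balance (contact force between any of the arm, the fingers and bucket above 0.5 N).
It fails at once if a bystander is moved by more than 20 mm (distance of any of beaker, reagent, tube_rack, phone, timer, spare_bucket from where it was at the start of the episode above 0.02 m).
It also fails if it takes over 72 s, if anything falls off the work surface, if the arm or the gripper's body presses on something with over 40 N, if the wrist force passes 120 N, or if a joint passes its speed limit or range.

### The arm

A 7-joint arm with a two-finger parallel gripper is mounted at the origin on the work surface. World frame = base frame: x ahead of the robot, y to its left, z up, the work surface at z = 0. Lengths are in m, angles in rad, forces in N, time in s.
With the tool pointing down it reaches from about 0.4 to 0.85 m from the base axis. Payload 10.4 kg.
Tool frame: the origin (TCP) lies on the centre line of the jaws, within the pads' length; the fingertips stand 11 mm ahead of it and the grasp point (between the pads) lies 8 mm behind it; z points along the fingers, y is the line along which they close (so a half turn about z gives the same grasp; the last joint's range is limited). The gripper opens to 87 mm and grips with 3 to 60 N. Pads are 19 mm wide; open, the fingers measure 117 mm over their backs; the gripper's body (75 mm by 190 mm) begins 51 mm behind the grasp point.
Start: joints at [-1.238, 0.332, -0.065, 1.46, 0.022, 1.35, -0.088], TCP at [0.218, 0.586, 0.234] pointing down, gripper open.
Joint ranges: [-2.6, 2.6], [-0.5, 2.12], [-1.47, 1.34], [0.16, 2.42], [-1.27, 4.41], [0.06, 2.06], [-2.6, 2.6]. Speed limits (rad/s): [2.22, 2.22, 2.79, 2.79, 3.14, 3.14, 3.14].

### API

Orientations are given as a unit quaternion [x, y, z, w].
In Python, from bench import r gives the robot as it stands.
- The arm moves only by the shell command python3 -m pendant 'ROWS' [OPENING] [FORCE]. ROWS is JSON, a list of rows, each a list of 4 numbers: the shift along the tool's x, y, z in m, then the turn about the tool's z in rad. A call has 1 to 8 rows; each row shifts and turns the commanded pose from where the row before left it, along the tool's axes as they then stand; what a row does not reach is not made up. A row lasts 1/12 s, in which the tool goes at most 41.7 mm and 7.16 degrees, less where a joint would pass 70% of its speed; a pose out of reach is approached as far as the arm can. A call with a gripper value outside its range is refused whole. OPENING is the opening, from 0 (shut) to 1 (fully open), set as the call begins (- or left out, the last holds). The fingers move at their own pace and stop on an object; FORCE is the grip in N (left out, the last holds). Time passes only in rows, so rows that do not move let the fingers close. It gives the time, the measured TCP pose, the force, the opening and the grip force at its end, in the units of the state.
- r.read_state(): the state, without advancing time (a new reading comes with each control period).
- r.camera(name): name is "scene" or "top" or "wrist"; returns a dict with "img" (480x640x3 uint8, red, green, blue), "camera_matrix" (3x3 intrinsics, pixels), "dist_coeffs" ([k1, k2, p1, p2, k3] as OpenCV has them; the pictures are not rectified), "xyz" and "attitude" of the camera in the world. Camera axes: x right, y down, z forward; pixel columns grow to the right and rows downward; lengths in m; the calibration is good to about 2 mm. A picture is of the moment at which its call begins. There is no depth.
- r.close_job(): hands the job in; it is judged then, once.
Trained networks look in the newest picture that a camera, given by its name, has taken for a name from the list of things; names that differ only in an ending like _2 or _b are one class to them, and where a whole thing is asked for, a point or a joint stands for the part that bears it (a point fixed in the world has none). Each returns a list of dicts, best first, with "score" (0 to 1); they miss things now and then, are a little off and sometimes report something else, mostly with a low value. They report only what shows in the picture. A call takes as long as a camera call. They do not tell look-alikes from the thing itself.
- r.outline_of(thing, camera): "mask" (480x640 bool, what is visible of it) and "bbox" ([centre column, centre row, width, height] in pixels, round what is visible of it).
The state is a dict: "time": time; "joint_positions": joint angles; "joint_vel": joint speeds; "joint_torque": joint torques, N m; "ee_pos": TCP position; "eef_rot": TCP orientation; "ft_force": force on the tool from outside, world axes, zero at the start; "torque": the same for the moment, N m; "width": finger opening in m; "grip_force": force on a finger pad.
Only numpy, scipy, OpenCV 4.12 (cv2) and the standard library are available. Lean on these libraries where they do the work, as an engineer would, in place of code of your own. Each camera call takes 0.05 s, during which the arm holds its last target. There are 200 camera calls.

## Working session

There is one attempt and no reset: what is moved stays moved. The work goes in short steps, Python scripts to look and compute and a shell command to move; the robot and the scene stay as the last step left them, time stands still between calls to the robot, and variables do not carry over. Pictures are saved under pics/ and viewed, at most 10 in all, crops included, and the job is handed in when it is done.

```bash
ls; mkdir -p pics; cat > h.py <<'E'
import numpy as np, cv2
from scipy.spatial.transform import Rotation as R
from bench import r
def rot(a):
    a=np.array(a,float)
    return a if a.shape==(3,3) else R.from_quat(a).as_matrix()
def ray(c,uv):
    p=cv2.undistortPoints(np.array([[uv]],float),np.array(c["camera_matrix"]),np.array(c["dist_coeffs"]))[0,0]
    return np.array(c["xyz"]),rot(c["attitude"])@np.array([p[0],p[1],1])
def at_z(c,uv,z):
    o,d=ray(c,uv); return o+d*(z-o[2])/d[2]
def proj(c,P):
    Rm=rot(c["attitude"]).T; t=-Rm@np.array(c["xyz"])
    return cv2.projectPoints(np.array(P,float).reshape(-1,3),cv2.Rodrigues(Rm)[0],t,np.array(c["camera_matrix"]),np.array(c["dist_coeffs"]))[0].reshape(-1,2)
def save(c,n): cv2.imwrite("pics/"+n+".png",c["img"][:,:,::-1])
def tool():
    s=r.read_state(); print("t",s["time"],"p",np.round(s["ee_pos"],4),"yaw x-axis",np.round(R.from_quat(s["eef_rot"]).as_matrix(),3).tolist(),"F",np.round(s["ft_force"],2),s["width"])
    return s
def to_tool(target,s=None):
    s=s or r.read_state()
    return R.from_quat(s["eef_rot"]).as_matrix().T@(np.array(target)-np.array(s["ee_pos"]))
E
python3 - <<'E'
from h import *
tool()
for n in ("top","scene"):
    c=r.camera(n); save(c,n+"0"); print(n,np.round(c["xyz"],3),np.round(c["attitude"],3).tolist(),c["camera_matrix"])
    for t in ["balance","beam","rider","rider_fin","pan_weights_top","pan_bucket_top","bucket_center","tray","w300_center","w200_center","w100_center","beaker","reagent"]:
        print(t,[(round(o["score"],2),np.round(o["bbox"]).tolist()) for o in r.outline_of(t,n)][:4])
E
```

```text
pics
t 0.0 p [0.2176 0.5855 0.2328] yaw x-axis [[-0.937, 0.348, -0.0], [0.348, 0.937, -0.001], [-0.0, -0.001, -1.0]] F [-0.55 -0.69  0.14] 0.08694192374438671
top [0.398 0.035 1.159] [-0.701, 0.71, -0.04, 0.047] [[457.22502477   0.         321.11461948]
 [  0.         457.22502477 231.46796506]
 [  0.           0.           1.        ]]
balance [(0.68, [460.0, 208.0, 18.0, 15.0]), (0.64, [289.0, 219.0, 155.0, 75.0]), (0.51, [236.0, 202.0, 42.0, 44.0])]
beam [(0.63, [180.0, 259.0, 30.0, 25.0]), (0.57, [293.0, 213.0, 144.0, 68.0])]
rider [(0.67, [282.0, 243.0, 16.0, 13.0])]
rider_fin [(0.55, [280.0, 242.0, 12.0, 14.0])]
pan_weights_top [(0.75, [346.0, 207.0, 44.0, 43.0]), (0.47, [228.0, 196.0, 32.0, 27.0])]
pan_bucket_top [(0.63, [236.0, 200.0, 44.0, 44.0])]
bucket_center [(0.69, [264.0, 140.0, 23.0, 27.0]), (0.66, [188.0, 217.0, 33.0, 29.0])]
tray [(0.6, [463.0, 238.0, 42.0, 97.0])]
w300_center [(0.6, [466.0, 238.0, 16.0, 17.0])]
w200_center [(0.48, [458.0, 208.0, 16.0, 15.0])]
w100_center [(0.51, [230.0, 196.0, 29.0, 29.0]), (0.44, [470.0, 272.0, 12.0, 11.0])]
beaker [(0.72, [401.0, 
[... 382 characters left out ...]
2, [363.0, 248.0, 146.0, 68.0])]
rider [(0.77, [350.0, 226.0, 13.0, 28.0])]
rider_fin [(0.61, [351.0, 228.0, 10.0, 31.0])]
pan_weights_top [(0.86, [314.0, 264.0, 45.0, 36.0])]
pan_bucket_top [(0.7, [416.0, 239.0, 46.0, 30.0])]
bucket_center [(0.92, [446.0, 302.0, 30.0, 41.0]), (0.58, [417.0, 223.0, 27.0, 34.0]), (0.58, [446.0, 234.0, 24.0, 31.0]), (0.22, [348.0, 228.0, 9.0, 26.0])]
tray [(0.7, [168.0, 347.0, 87.0, 78.0])]
w300_center [(0.91, [166.0, 330.0, 21.0, 28.0])]
w200_center [(0.75, [364.0, 248.0, 146.0, 73.0]), (0.58, [183.0, 351.0, 21.0, 27.0])]
w100_center [(0.58, [152.0, 310.0, 12.0, 23.0])]
beaker [(0.97, [220.0, 275.0, 25.0, 36.0]), (0.35, [417.0, 224.0, 29.0, 37.0])]
reagent []
```

View pics/top0.png

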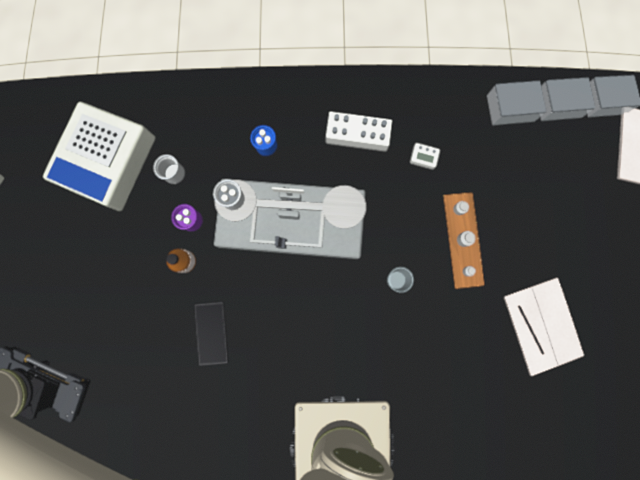

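View pics/scene0.png

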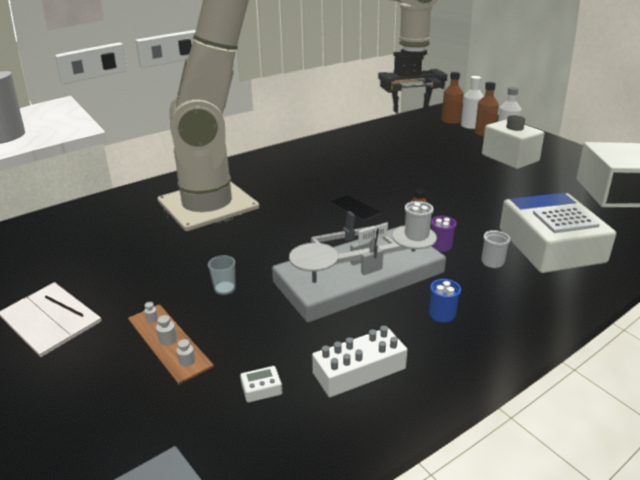

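```bash
python3 - <<'E'
from h import *
c=r.camera("top"); s=r.camera("scene")
def tri(a,b):
    o1,d1=ray(c,a);o2,d2=ray(s,b)
    A=np.stack([d1,-d2],1);k=np.linalg.lstsq(A,o2-o1,rcond=None)[0]
    p,q=o1+k[0]*d1,o2+k[1]*d2
    return np.round((p+q)/2,4),round(float(np.linalg.norm(p-q)),4)
for n,a,b in [("w300",(466,238),(166,330)),("w200",(458.5,208),(183,351)),("w100",(470,272),(152,310)),("panw",(346,207),(314,264)),("panb",(236,200),(416,239)),("fin",(281,242.5),(350,227)),("beaker",(401,279),(220,275))]: print(n,tri(a,b))
print("panw hi/lo",at_z(c,(346,207),.1256),"panb",at_z(c,(236,201),.0944),"fin",at_z(c,(281,242.5),.13))
for k,z in [((466,238),.033),((458.5,208),.029),((470,272),.026)]: print(at_z(c,k,z))
E
```

```text
w300 (array([ 0.5161, -0.318 ,  0.0311]), 0.0013)
w200 (array([ 0.5914, -0.3082,  0.0272]), 0.0079)
w100 (array([ 0.4324, -0.3216,  0.0289]), 0.008)
panw (array([ 0.5862, -0.0127,  0.1069]), 0.0063)
panb (array([0.6109, 0.2493, 0.085 ]), 0.005)
fin (array([0.5054, 0.1398, 0.1047]), 0.007)
beaker (array([ 0.4166, -0.1496,  0.0396]), 0.0006)
panw hi/lo [ 0.58126885 -0.01447002  0.1256    ] panb [0.60511236 0.24538286 0.0944    ] fin [0.50093674 0.13445523 0.13      ]
[ 0.51569199 -0.3180171   0.033     ]
[ 0.59260815 -0.30393129  0.029     ]
[ 0.43093396 -0.32638491  0.026     ]
```

The top view shows the tray at (463,238) with the 200, 300 and 100 g weights from far to near. The empty pan is at (344,207) and the bucket's pan at (236,201), with the true bucket at (228,193). The rider fin is at (281,242), near the middle of its bar, and the pan spacing and fin offset match the spec. I'll close the gripper and go above the empty pan to weigh the imbalance.

```bash
python3 -m pendant '[[0,0,0,-0.088],[0,0,0,-0.088],[0,0,0,-0.088],[-0.022,-0.030,0,0],[-0.022,-0.030,0,0],[-0.022,-0.030,0,0],[-0.022,-0.030,0,0],[-0.022,-0.030,0,0]]' 0 10
python3 -m pendant '[[-0.023,-0.032,0,0],[-0.023,-0.032,0,0],[-0.023,-0.032,0,0],[-0.023,-0.032,0,0],[-0.023,-0.032,0,0],[-0.023,-0.032,0,0],[-0.023,-0.032,0,0],[-0.023,-0.032,0,0]]'
python3 -c "
from h import *
tool();print(to_tool([.581,-.014,.145]))"
```

```text
time: 2.17
ee_pos: [0.3141, 0.4248, 0.2336]
eef_rot: [0.046, 0.999, 0.0, 0.0]
ft_force: [0.6, -0.0, 0.3]
width: 0.0417
grip_force: 0.0
time: 2.83
ee_pos: [0.4739, 0.1528, 0.2339]
eef_rot: [0.046, 0.999, 0.0, 0.0]
ft_force: [0.8, 0.2, -0.0]
width: 0.0003
grip_force: 0.0
t 2.8333 p [0.4739 0.1528 0.2339] yaw x-axis [[-0.996, 0.092, 0.001], [0.092, 0.996, 0.001], [-0.001, 0.001, -1.0]] F [ 0.81  0.22 -0.05] 0.0003101516591639553
[-0.121883   -0.15630817  0.08887607]
```

```bash
python3 -m pendant '[[-0.024,-0.031,0,0],[-0.024,-0.031,0,0],[-0.024,-0.031,0,0],[-0.024,-0.031,0.02,0],[-0.025,-0.031,0.03,0],[0,0,0.03,0],[0,0,0,0],[0,0,0,0]]'
python3 - <<'E'
from h import *
F=[]
for i in range(6):
    c=r.camera("wrist"); F.append(r.read_state()["ft_force"])
save(c,"wrist1"); tool(); print(np.mean(F,0),np.std(F,0))
E
```

```text
time: 3.5
ee_pos: [0.5738, -0.0033, 0.1587]
eef_rot: [0.046, 0.999, -0.0, -0.002]
ft_force: [0.1, 0.8, 0.7]
width: 0.0006
grip_force: 0.0
t 3.8 p [ 0.5754 -0.0027  0.1611] yaw x-axis [[-0.996, 0.09, 0.002], [0.09, 0.996, 0.001], [-0.002, 0.001, -1.0]] F [ 0.44 -0.18  0.08] 0.00041957817264070315
[0.36649168 0.03906464 0.09956772] [0.56908561 0.49273085 0.41263427]
```

View pics/wrist1.png

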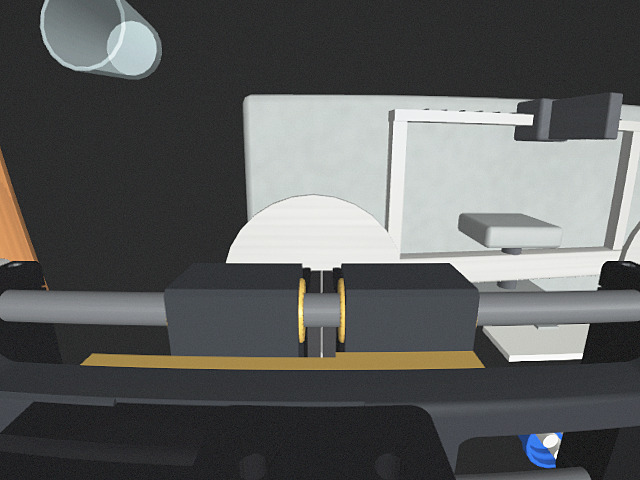

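The tool is over the pan, whose rim shows around (310,230) behind the fingers. Now I'll press it gently and average the force.

```bash
python3 -m pendant '[[0,-0.008,0.012,0],[0,0,0.006,0],[0,0,0.002,0],[0,0,0.002,0],[0,0,0.002,0],[0,0,0.002,0],[0,0,0.002,0],[0,0,0,0]]'
python3 - <<'E'
from h import *
F=[]
for i in range(8):
    c=r.camera("scene"); F.append(r.read_state()["ft_force"])
tool(); print(np.mean(F,0),np.std(F,0))
E
```

```text
time: 4.47
ee_pos: [0.5741, -0.0115, 0.1313]
eef_rot: [0.046, 0.999, -0.0, 0.0]
ft_force: [0.7, -1.7, 1.2]
width: 0.0004
grip_force: 0.6
t 4.8667 p [ 0.5741 -0.0115  0.1316] yaw x-axis [[-0.996, 0.092, 0.0], [0.092, 0.996, 0.0], [-0.0, 0.0, -1.0]] F [-1.53 -1.04  1.92] 0.00017844483603944643
[-0.84100455 -1.08234152  1.1783898 ] [0.43116071 0.50594193 0.44954829]
```

Missing about 126 g including the spring term, so the bucket is about 115±25 g. The 100 g weight plus the rider covers 24 to 176 g, so I'm fetching the 100 g weight.

```bash
python3 -m pendant '[[0,0,-0.02,0],[0,0,-0.03,0],[0.010,-0.028,-0.02,0],[0.010,-0.028,0,0],[0.010,-0.028,0,0],[0.010,-0.028,0,0],[0.010,-0.028,0,0],[0.010,-0.028,0,0]]' 0.7
python3 -m pendant '[[0.011,-0.031,0,0],[0.011,-0.031,0,0],[0.011,-0.031,0,0],[0.011,-0.031,0,0],[0.009,-0.031,0,0],[0,0,0.03,0],[0,0,0.02,0],[0,0,0,0]]'
python3 - <<'E'
from h import *
r.camera("top");
s=tool(); c=r.camera("wrist"); save(c,"wrist2")
for o in r.outline_of("w100_center","wrist")[:3]:
    b=o["bbox"]; print(round(o["score"],2),np.round(b),at_z(c,b[:2],.026))
print(to_tool([.432,-.325,.03]), proj(c,[[.432,-.325,.046],[.432,-.325,.006]]))
E
```

```text
time: 5.53
ee_pos: [0.4982, -0.1743, 0.2016]
eef_rot: [0.046, 0.999, 0.0, 0.0]
ft_force: [0.1, -1.1, 0.8]
width: 0.0456
grip_force: 0.0
time: 6.2
ee_pos: [0.4299, -0.3219, 0.148]
eef_rot: [0.046, 0.999, 0.001, -0.003]
ft_force: [0.5, 0.6, -0.3]
width: 0.061
grip_force: 0.0
t 6.25 p [ 0.4309 -0.3221  0.1501] yaw x-axis [[-0.996, 0.092, -0.003], [0.092, 0.996, 0.002], [0.003, 0.001, -1.0]] F [0.54 0.33 0.07] 0.061187737987632364
0.85 [321. 238.  35.  38.] [ 0.43342519 -0.32194722  0.026     ]
[ 0.00035484 -0.00221097  0.12248261] [[316.27350255 243.27612793]
 [316.82108592 231.14086275]]
```

View pics/wrist2.png

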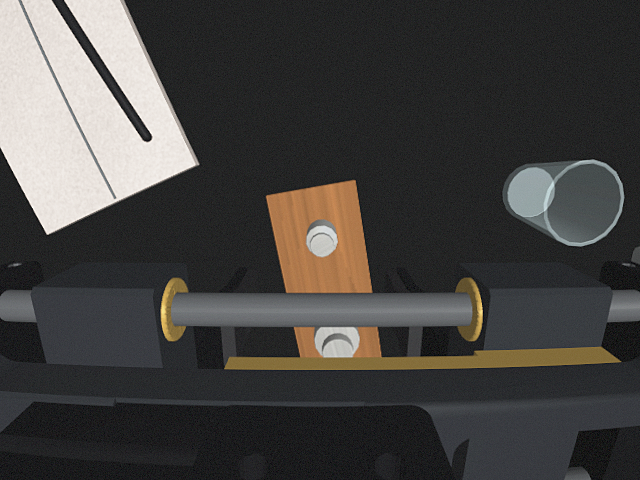

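The 100 g weight is at (322,238), free-standing and between the jaws' lines in y. I'll descend and grip it.

```bash
python3 -m pendant '[[-0.0025,0,0.035,0],[0,0,0.035,0],[0,0,0.03,0],[0,0,0.02,0],[0,0,0.004,0],[0,0,0,0],[0,0,0,0],[0,0,0,0]]' 
python3 -m pendant '[[0,0,0,0],[0,0,0,0],[0,0,0,0],[0,0,0,0],[0,0,-0.02,0],[0,0,-0.04,0],[0,0,-0.04,0],[0,0,-0.04,0]]' 0.15 12
python3 -c "
from h import *
tool();print(to_tool([.581,-.0145,.165]))"
```

```text
time: 7.02
ee_pos: [0.4358, -0.3237, 0.0296]
eef_rot: [0.046, 0.999, -0.001, 0.002]
ft_force: [-0.0, -0.1, 0.2]
width: 0.0608
grip_force: 0.0
time: 7.68
ee_pos: [0.4337, -0.323, 0.1691]
eef_rot: [0.046, 0.999, 0.0, -0.0]
ft_force: [1.3, 0.2, -0.2]
width: 0.0168
grip_force: 0.0
t 7.6833 p [ 0.4337 -0.323   0.1691] yaw x-axis [[-0.996, 0.092, -0.001], [0.092, 0.996, 0.0], [0.001, 0.0, -1.0]] F [ 1.35  0.19 -0.17] 0.01676113155731558
[-0.11817405  0.32082116  0.00400028]
```

Closed too late: the fingers need about 7 rows. Checking that the weight still stands.

```bash
python3 -m pendant '[[0,0,0,0],[0,0,0,0],[0,0,0,0],[0,0,0,0],[0,0,0,0],[0,0,0,0]]' 0.7
python3 - <<'E'
from h import *
tool(); c=r.camera("wrist"); save(c,"wrist3")
for o in r.outline_of("w100_center","wrist")[:3]:
    b=o["bbox"]; print(round(o["score"],2),np.round(b),at_z(c,b[:2],.026))
E
```

```text
time: 8.18
ee_pos: [0.4339, -0.3228, 0.1665]
eef_rot: [0.046, 0.999, 0.0, -0.001]
ft_force: [-0.6, -1.0, -0.2]
width: 0.0491
grip_force: 0.0
t 8.1833 p [ 0.4339 -0.3228  0.1665] yaw x-axis [[-0.996, 0.092, -0.002], [0.092, 0.996, 0.001], [0.002, 0.0, -1.0]] F [-0.58 -0.95 -0.19] 0.04914942403119799
0.94 [323. 232.  36.  34.] [ 0.43541049 -0.32099605  0.026     ]
```

View pics/wrist3.png

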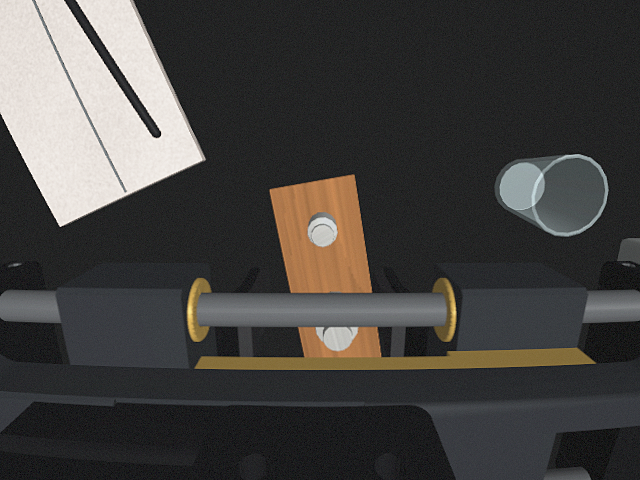

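The weight still stands upright at (322,231). I'll grasp it again and wait longer before lifting.

```bash
python3 -m pendant '[[0,0.001,0.035,0],[0,0,0.035,0],[0,0,0.035,0],[0,0,0.026,0],[0,0,0.008,0],[0,0,0.002,0],[0,0,0,0],[0,0,0,0]]' 0.5
python3 -m pendant '[[0,0,0,0],[0,0,0,0],[0,0,0,0],[0,0,0,0],[0,0,0,0],[0,0,0,0],[0,0,0,0],[0,0,0,0]]' 0.15 12
```

```text
time: 8.95
ee_pos: [0.4354, -0.3228, 0.0281]
eef_rot: [0.046, 0.999, -0.0, 0.001]
ft_force: [0.6, -0.3, -0.1]
width: 0.0437
grip_force: 0.0
time: 9.62
ee_pos: [0.4349, -0.3222, 0.027]
eef_rot: [0.046, 0.999, -0.0, 0.0]
ft_force: [-1.3, 1.3, 6.5]
width: 0.0243
grip_force: 12.0
```

```bash
python3 -m pendant '[[0,0,-0.01,0],[0,0,-0.04,0],[0,0,-0.04,0],[0,0,-0.04,0],[0,0,-0.04,0],[-0.010,0.027,-0.01,0],[-0.010,0.028,0,0],[-0.010,0.028,0,0]]'
python3 -m pendant '[[-0.0125,0.034,0,0],[-0.0125,0.034,0,0],[-0.0125,0.034,0,0],[-0.0125,0.034,0,0],[-0.0125,0.034,0,0],[-0.0125,0.034,0,0],[-0.012,0.034,0,0],[0,0,0,0]]'
python3 -c "
from h import *
tool();print(to_tool([.581,-.0145,.150]))
for n in ('scene','top'):
  c=r.camera(n); save(c,n+'4')
  for o in r.outline_of('w100_center',n)[:2]: print(n,o['score'],o['bbox'])
  for o in r.outline_of('pan_weights_top',n)[:2]: print(n,o['score'],o['bbox'])
"
```

```text
time: 10.28
ee_pos: [0.4724, -0.2418, 0.2083]
eef_rot: [0.047, 0.999, -0.0, 0.001]
ft_force: [0.8, 0.2, -1.8]
width: 0.0243
grip_force: 12.0
time: 10.95
ee_pos: [0.5821, -0.0044, 0.2063]
eef_rot: [0.041, 0.999, 0.001, -0.0]
ft_force: [0.0, 1.8, -1.5]
width: 0.0243
grip_force: 12.0
t 10.95 p [ 0.5821 -0.0044  0.2063] yaw x-axis [[-0.997, 0.082, -0.0], [0.082, 0.997, 0.003], [0.0, 0.003, -1.0]] F [ 0.02  1.75 -1.5 ] 0.024259413232804023
[ 0.00020608 -0.01027506  0.05624567]
scene 0.56 [314.8, 220.1, 10.1, 23.6]
scene 0.58 [314.1, 264.2, 46.2, 39.2]
scene 0.49 [166.0, 329.9, 19.6, 28.9]
```

```bash
python3 -m pendant '[[0,-0.008,0.02,0],[0,0,0.02,0],[0,0,0.008,0],[0,0,0.004,0],[0,0,0.002,0],[0,0,0.002,0],[0,0,0.001,0],[0,0,0,0]]'
python3 -c "
from h import *
tool();print(to_tool([.581,-.0145,.146]))
F=[]
for i in range(4): c=r.camera('scene'); F.append(r.read_state()['ft_force'])
print(np.mean(F,0)); cv2.imwrite('pics/s5.png',cv2.resize(c['img'][180:330,250:480,::-1],None,fx=3,fy=3))
"
```

```text
time: 11.92
ee_pos: [0.58, -0.021, 0.1501]
eef_rot: [0.046, 0.999, 0.0, 0.0]
ft_force: [0.1, 0.7, 0.3]
width: 0.0243
grip_force: 12.0
t 11.9167 p [ 0.58   -0.021   0.1501] yaw x-axis [[-0.996, 0.092, 0.001], [0.092, 0.996, 0.0], [-0.001, 0.0, -1.0]] F [0.12 0.74 0.34] 0.024345110868733894
[-0.0003702   0.00660575  0.0040634 ]
[-0.21282028  0.03697032 -1.14219887]
```

View pics/s5.png

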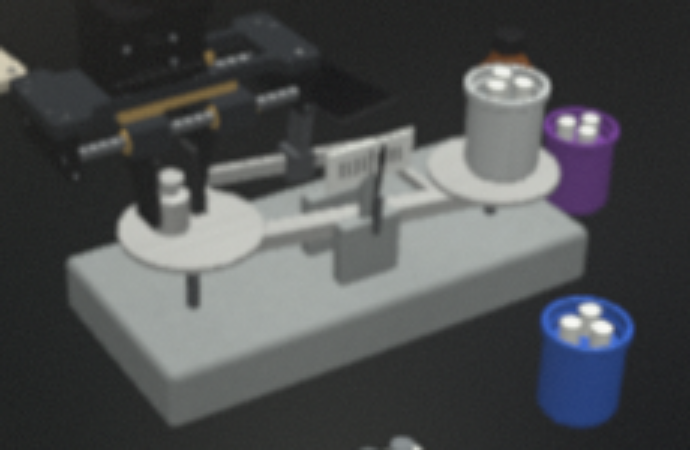

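The weight hangs just above the pan, still carried (Fz about −1.1 N). I'll touch down and release.

```bash
python3 -m pendant '[[0,0.004,0.001,0],[0,0,0.001,0],[0,0,0.001,0],[0,0,0.001,0],[0,0,0.001,0],[0,0,0.001,0],[0,0,0,0],[0,0,0,0]]'
python3 -m pendant '[[0,0,0,0],[0,0,0,0],[0,0,0,0],[0,0,0,0],[0,0,0,0],[0,0,-0.01,0],[0,0,-0.03,0],[0,0,-0.03,0]]' 0.5
python3 - <<'E'
from h import *
tool();c=r.camera('scene');cv2.imwrite('pics/s6.png',cv2.resize(c['img'][180:330,250:480,::-1],None,fx=3,fy=3))
E
```

```text
time: 12.78
ee_pos: [0.5801, -0.0172, 0.1435]
eef_rot: [0.046, 0.999, 0.0, -0.0]
ft_force: [0.0, 0.6, 0.4]
width: 0.0245
grip_force: 12.0
time: 13.45
ee_pos: [0.5792, -0.0173, 0.2141]
eef_rot: [0.046, 0.999, -0.0, -0.001]
ft_force: [1.3, 0.4, 0.0]
width: 0.0433
grip_force: 0.0
t 13.45 p [ 0.5792 -0.0173  0.2141] yaw x-axis [[-0.996, 0.092, -0.002], [0.092, 0.996, -0.001], [0.002, -0.001, -1.0]] F [1.29 0.37 0.02] 0.043338522768496895
```

View pics/s6.png

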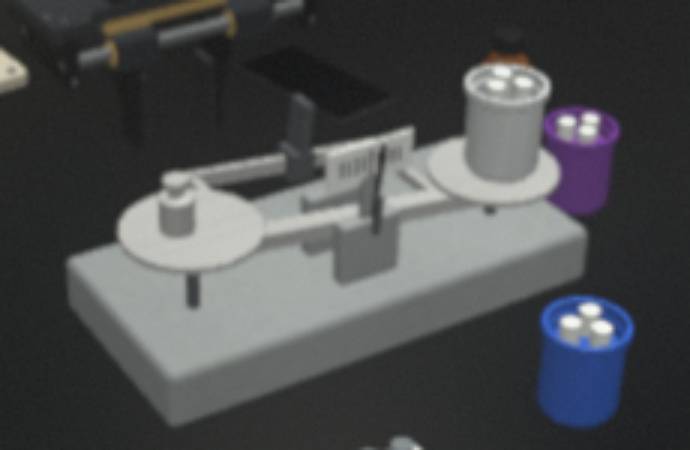

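The weight stands on the pan and the beam is still on the bucket-side stop, as expected. Next I go above the rider fin at the current 43 mm opening.

```bash
cat >> h.py <<'E'
BY=np.array([.092,.996,0.]);BX=np.array([.996,-.092,0.]);BO=np.array([.593,.1155,0.])
def match(c,ref,box):
    x0,y0,x1,y1=box; g=lambda i: cv2.resize(cv2.cvtColor(i,cv2.COLOR_RGB2GRAY),None,fx=8,fy=8,interpolation=cv2.INTER_CUBIC)
    T=g(ref[y0:y1,x0:x1]); S=g(c["img"][y0-14:y1+14,x0-10:x1+10])
    m=cv2.matchTemplate(S,T,cv2.TM_CCOEFF_NORMED); _,v,_,l=cv2.minMaxLoc(m); return l[0]/8-10,l[1]/8-14,v
def beam(n=1):
    """angle from bucket shift in scene, reference = -0.12 stop"""
    ref=cv2.imread("pics/scene0.png")[:,:,::-1]
    a=[]
    for i in range(n):
        c=r.camera("scene")
        P=BO+.13*BY+[0,0,.0944+.05]; e=proj(c,[P,P+[0,0,.0312]]); k=(e[1]-e[0])[1]/.24
        dx,dy,v=match(c,ref,(403,202,432,242)); a.append(-.12+dy/k)
    print("beam",np.round(a,4),"dx %.2f dy %.2f v %.2f k %.1f"%(dx,dy,v,k)); return c
E
python3 -m pendant '[[0.011,0.018,0,0],[0.011,0.018,0,0],[0.011,0.018,0,0],[0.011,0.018,0,0],[0.011,0.018,0,0],[0.011,0.018,0,0],[0.011,0.018,0,0],[0.011,0.018,0,0]]'
python3 -m pendant '[[0,0,0.015,0],[0,0,0,0],[0,0,0,0]]'
python3 - <<'E'
from h import *
s=tool(); beam(); c=r.camera("wrist"); save(c,"wrist7")
for t in ("rider_fin","rider"):
  for o in r.outline_of(t,"wrist")[:2]:
    b=o["bbox"]; p=at_z(c,b[:2],.13); print(t,round(o["score"],2),np.round(b),p,"bal",(p-BO)@BX,(p-BO)@BY)
print(to_tool([.501,.1345,.126]))
E
```

```text
time: 14.17
ee_pos: [0.5053, 0.1352, 0.2143]
eef_rot: [0.046, 0.999, 0.0, 0.0]
ft_force: [0.4, 0.7, 0.7]
width: 0.0434
grip_force: 0.0
time: 14.42
ee_pos: [0.5055, 0.1338, 0.1988]
eef_rot: [0.046, 0.999, -0.0, -0.0]
ft_force: [-0.0, 0.3, 0.2]
width: 0.0432
grip_force: 0.0
t 14.4167 p [0.5055 0.1338 0.1988] yaw x-axis [[-0.996, 0.092, -0.0], [0.092, 0.996, -0.0], [0.0, -0.001, -1.0]] F [-0.01  0.3   0.24] 0.04317594445198948
beam [-0.12] dx 0.00 dy 0.00 v 1.00 k -52.2
rider_fin 0.75 [333. 246.  38.  57.] [0.50078366 0.14238866 0.13      ] bal -0.0943212286817405 0.018297201318306276
rider 0.66 [334. 245.  35.  57.] [0.50053961 0.14259975 0.13      ] bal -0.09458372221992664 0.01848499330852843
[0.0053379  0.00032053 0.07327345]
```

View pics/wrist7.png

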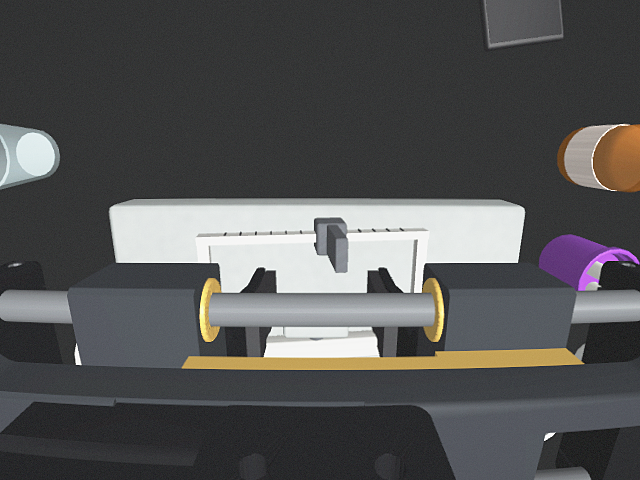

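The rider's block is at (330,235) and its fin rises to about (341,250), slightly +y of the jaw centre line. I'll lower to straddle it without touching.

```bash
python3 -m pendant '[[0.005,0.007,0.0,0],[0,0,0.025,0],[0,0,0.025,0],[0,0,0.015,0],[0,0,0.006,0],[0,0,0.002,0],[0,0,0,0],[0,0,0,0]]'
python3 - <<'E'
from h import *
s=tool(); beam(); c=r.camera("wrist"); p=proj(c,[BO-.092*BX+y*BY+[0,0,.142] for y in (.010,.015,.02)]); print(p)
g=c["img"][225:285,220:440]; save(c,"wrist8")
E
```

```text
time: 15.28
ee_pos: [0.5019, 0.1421, 0.1266]
eef_rot: [0.046, 0.999, 0.0, 0.001]
ft_force: [0.6, -0.2, 0.5]
width: 0.0439
grip_force: 0.0
t 15.2833 p [0.5019 0.1421 0.1266] yaw x-axis [[-0.996, 0.092, 0.001], [0.092, 0.996, 0.001], [-0.001, 0.001, -1.0]] F [ 0.56 -0.23  0.5 ] 0.04386939805696457
beam [-0.12] dx 0.00 dy 0.00 v 1.00 k -52.2
[[300.08168554 316.54402156]
 [312.21522517 316.56145379]
 [324.3517875  316.56559029]]
```

View pics/wrist8.png

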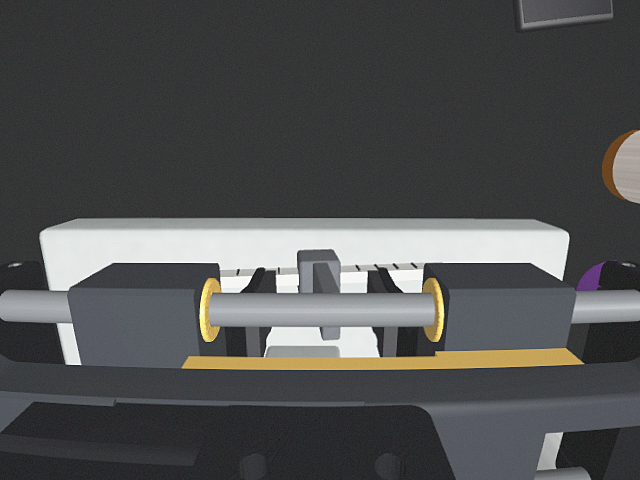

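The fin is between the fingers, its top at (329,330), close to centred and untouched. I'll push the rider towards the weights' pan with the +y finger, in steps.

```bash
python3 -m pendant '[[0,-0.005,0,0],[0,-0.005,0,0],[0,-0.004,0,0],[0,-0.004,0,0],[0,-0.004,0,0],[0,-0.004,0,0],[0,-0.004,0,0],[0,0,0,0]]'
python3 -m pendant '[[0,0.004,0,0],[0,0.003,0,0],[0,0,0,0],[0,0,0,0],[0,0,0,0],[0,0,0,0],[0,0,0,0],[0,0,0,0]]'
python3 -c "
from h import *
tool();beam(2);r.camera('wrist')
for o in r.outline_of('rider_fin','wrist')[:1]: print(o['bbox'])"
```

```text
time: 16.05
ee_pos: [0.4985, 0.1108, 0.1255]
eef_rot: [0.046, 0.999, -0.0, -0.0]
ft_force: [-0.8, -0.1, -0.1]
width: 0.0434
grip_force: 0.0
time: 16.72
ee_pos: [0.4992, 0.1188, 0.1255]
eef_rot: [0.046, 0.999, 0.0, 0.0]
ft_force: [0.6, 0.1, -0.2]
width: 0.0436
grip_force: 0.0
t 16.7167 p [0.4992 0.1188 0.1255] yaw x-axis [[-0.996, 0.092, 0.0], [0.092, 0.996, 0.0], [-0.0, 0.0, -1.0]] F [ 0.6   0.09 -0.19] 0.0436112170901353
beam [-0.0697 -0.0697] dx 0.38 dy -2.62 v 0.99 k -52.2
[334.7, 297.6, 48.6, 91.5]
```

```bash
python3 -m pendant '[[0,-0.005,0,0],[0,-0.004,0,0],[0,-0.003,0,0],[0,-0.003,0,0],[0,-0.003,0,0],[0,0,0,0],[0,0.004,0,0],[0,0.004,0,0]]'
python3 -m pendant '[[0,0,0,0],[0,0,0,0],[0,0,0,0],[0,0,0,0],[0,0,0,0],[0,0,0,0],[0,0,0,0],[0,0,0,0]]'
python3 -c "
from h import *
tool();beam(3)"
```

```text
time: 17.58
ee_pos: [0.4983, 0.1092, 0.1255]
eef_rot: [0.046, 0.999, 0.0, 0.0]
ft_force: [-0.6, 0.9, 0.1]
width: 0.0436
grip_force: 0.0
time: 18.25
ee_pos: [0.4983, 0.1089, 0.1256]
eef_rot: [0.046, 0.999, 0.0, 0.0]
ft_force: [-0.5, -0.4, 0.1]
width: 0.0437
grip_force: 0.0
t 18.25 p [0.4983 0.1089 0.1256] yaw x-axis [[-0.996, 0.092, 0.0], [0.092, 0.996, 0.0], [-0.0, 0.0, -1.0]] F [-0.49 -0.44  0.1 ] 0.04368396457775739
beam [-0.0122 -0.0122 -0.0122] dx 0.75 dy -5.62 v 0.99 k -52.2
```

```bash
python3 -m pendant '[[0,-0.004,0,0],[0,-0.003,0,0],[0,-0.002,0,0],[0,-0.0015,0,0],[0,0,0,0],[0,0,0,0],[0,0.006,0,0],[0,0.006,0,0]]'
python3 -m pendant '[[0,0.004,0,0],[0,0,0,0],[0,0,-0.005,0],[0,0,-0.015,0],[0,0,-0.03,0],[0,0,-0.03,0],[0,0,-0.03,0],[0.01,0,-0.03,0]]'
python3 -m pendant '[[0,0,0,0],[0,0,0,0],[0,0,0,0],[0,0,0,0],[0,0,0,0],[0,0,0,0],[0,0,0,0],[0,0,0,0]]'
python3 - <<'E'
from h import *
tool();c=beam(3)
c2=r.camera("top")
# independent check: pan rim heights by two cameras is coarse; compare 300/other patches for camera drift
ref=cv2.imread("pics/scene0.png")[:,:,::-1]; print("static",match(c,ref,(320,335,400,380)))
ref=cv2.imread("pics/s6.png")  # only for view
cv2.imwrite('pics/s9.png',cv2.resize(c['img'][180:330,250:480,::-1],None,fx=3.4,fy=3.4,interpolation=cv2.INTER_CUBIC))
E
```

```text
time: 19.07
ee_pos: [0.4985, 0.1108, 0.1256]
eef_rot: [0.046, 0.999, 0.0, 0.0]
ft_force: [-0.4, -0.2, -0.6]
width: 0.0435
grip_force: 0.0
time: 19.73
ee_pos: [0.4894, 0.1146, 0.2673]
eef_rot: [0.046, 0.999, -0.0, 0.0]
ft_force: [0.0, 0.7, -0.4]
width: 0.0433
grip_force: 0.0
time: 20.4
ee_pos: [0.4888, 0.1152, 0.2652]
eef_rot: [0.046, 0.999, -0.0, -0.0]
ft_force: [0.5, 0.3, 0.0]
width: 0.0435
grip_force: 0.0
t 20.4 p [0.4888 0.1152 0.2652] yaw x-axis [[-0.996, 0.092, -0.001], [0.092, 0.996, -0.0], [0.001, -0.0, -1.0]] F [0.47 0.3  0.01] 0.04348611311947597
beam [-0.005  -0.0026 -0.0026] dx 0.75 dy -6.12 v 0.99 k -52.2
static (0.0, 0.0, 0.9997912049293518)
```

View pics/s9.png

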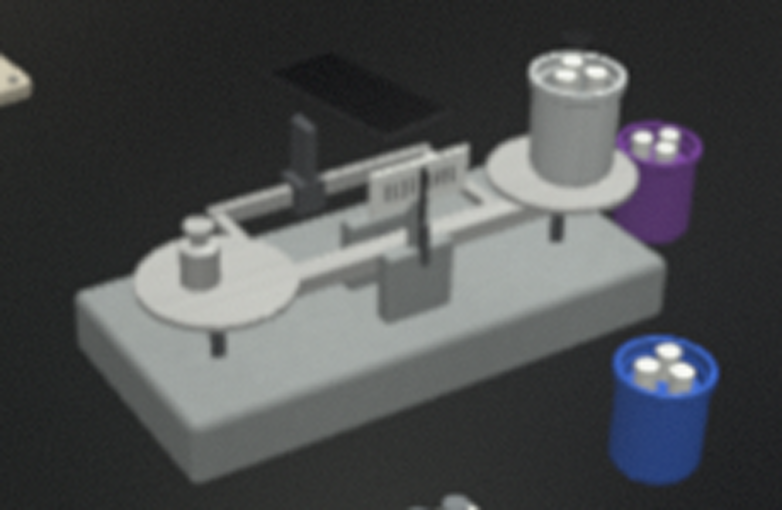

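The picture shows the weight upright on the pan and the beam about level. One sub-pixel cross-check with both sides, then hand in.

```bash
python3 - <<'E'
from h import *
c=r.camera("scene"); G=lambda i: cv2.cvtColor(np.ascontiguousarray(i),cv2.COLOR_RGB2GRAY).astype(np.float32)
ref=G(cv2.imread("pics/scene0.png")[:,:,::-1]); cur=G(c["img"])
def ecc(box,dy0,P,sgn):
    x0,y0,x1,y1=box; W=np.float32([[1,0,x0],[0,1,y0+dy0]])
    cc,W=cv2.findTransformECC(ref[y0:y1,x0:x1].copy(),cur,W,cv2.MOTION_TRANSLATION,(3,200,1e-5),None,3)
    e=proj(c,[P,P+np.array([0,0,sgn*.0156])]); dy=W[1,2]-y0
    print(box,"cc %.3f dx %.2f dy %.2f level expected %.2f -> beam %.4f"%(cc,W[0,2]-x0,dy,(e[1]-e[0])[1],-.12+.12*dy/(e[1]-e[0])[1]))
ecc((403,204,432,238),-6,BO+.13*BY+[0,0,.14],1)
ecc((295,268,332,284),6,BO-.13*BY+[.045,0,.1256],-1)
tool()
E
```

```text
(403, 204, 432, 238) cc 0.990 dx 0.78 dy -6.07 level expected -6.20 -> beam -0.0026
(295, 268, 332, 284) cc 0.851 dx -0.19 dy 5.96 level expected 6.52 -> beam -0.0103
t 20.65 p [0.4888 0.1153 0.2655] yaw x-axis [[-0.996, 0.092, -0.0], [0.092, 0.996, 0.0], [0.0, 0.0, -1.0]] F [0.07 0.47 0.42] 0.04318512070795772
```

```bash
python3 - <<'E'
from h import *
# bright-pan lower rim: subpixel row of the strongest bright->dark edge per column, stop vs now; same for upper bucket rim
c=r.camera("scene"); G=lambda i: cv2.GaussianBlur(cv2.cvtColor(np.ascontiguousarray(i),cv2.COLOR_RGB2GRAY).astype(float),(3,3),0)
ref=G(cv2.imread("pics/scene0.png")[:,:,::-1]); cur=G(c["img"])
def edge(I,x,a,b,s):
    g=s*np.diff(I[a:b,x]); i=int(np.argmax(g[1:-1]))+1; d=g[i-1]-2*g[i]+g[i+1]; return a+i+.5+.5*(g[i-1]-g[i+1])/d
def run(name,xs,a,b,s,P,h,off):
    d=np.array([edge(cur,x,a+off,b+off,s)-edge(ref,x,a,b,s) for x in xs]); e=proj(c,[P,P+np.array([0,0,h])]); k=(e[1]-e[0])[1]
    print(name,"dy med %.2f iqr %.2f exp %.2f beam %.4f"%(np.median(d),np.subtract(*np.percentile(d,[75,25])),k,-.12+.12*np.median(d)/k))
run("wpan front",[*range(300,311),*range(319,326)],266,280,-1,BO-.13*BY+[.045,0,.1256],-.0156,6)
run("bpan front",range(400,420),240,258,-1,BO+.13*BY+[.045,0,.0944],.0156,-6)
E
```

```text
wpan front dy med 6.41 iqr 0.11 exp 6.52 beam -0.0021
bpan front dy med -5.93 iqr 0.22 exp -6.07 beam -0.0027
```

All the good estimates agree on about −0.0025 rad, well inside the ±0.015 rad band. The robot is clear, so I'm handing in.

```bash
python3 -c "
from bench import r
print(r.close_job())"
```

```text
the job is handed in; nothing more can be done
None
```

I put the 100 g weight on the empty pan and slid the rider until the beam settled at about −0.0025 rad by camera (limit ±0.015), then handed the job in with the arm clear; the 200 g and 300 g weights were left on the tray, and no verdict was returned.

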